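# Open the fruit hopper and pin its gate

### The job

Let the oranges down into the pan: draw the slide gate out of the hopper chute until it hits its end stop. Then lock it open with the steel locking pin from the white block: pass it down through the bracket's upper lug, the gate and the lower lug until its head rests on the bracket, and let go. Leave the jar, the bottle and the tub where they stand.

Things in the scene. Friction and masses are not known exactly. Their poses are not given: they have to be found in the camera images.
- hopper: Fixed steel fruit hopper stand; origin on the counter under the middle of its square chute, z up. Deck 234 x 210 mm (local x, y), top at height 114 mm; on it the chute, 110 mm square outside, rises to 308 mm. The gate is drawn out along local -y. A pan stands under the chute. The pin bracket stands on the local +x side of the gate's path, 140 mm from the chute axis in the drawing direction; it is no higher than 128 mm.
- gate (a joint): How far the slide gate is drawn out, m: 0 shut, 0.120 at its end stop. It slides level with about 4 N of friction and stays where it is left. The gate is a 6 mm aluminium plate, 122 mm wide, top at height 106 mm.
- gate_flange (a point): Centre of the top part of the gate's upturned end flange, 5 mm below its top edge (top edge at height 161 mm). The flange is an upright plate, 90 mm wide along the hopper's x, 10 mm thick (14 mm at its rolled top edge) along the hopper's y, standing 55 mm above the gate plate. It is 160 mm out from the chute axis when shut, 280 mm at the end stop; the space between it and the chute wall, at least 98 mm, is free for hooking it from behind. Axes as the hopper.
- gate_hole (a point): Mouth of the 18 mm through hole in an ear of the gate plate, on its top side (height 106 mm). It lies hidden under the deck while shut and comes into line with the bracket's holes only at the end stop.
- bracket_hole (a point): Centre of the mouth of the hole in the bracket's upper lug, on its top face, height 128 mm. Upper lug 48 x 44 x 12 mm, lower lug 10 mm thick with its top at height 85 mm; both holes are 18 mm wide with chamfered mouths, vertical and in line; the gate's ear passes between the lugs. Axes as the hopper.
- pan_floor (a point): Middle of the inner floor of the fixed aluminium catch pan under the chute, 170 x 156 mm inside (local x, y), rim 65 mm above the counter. Axes as the hopper.
- orange0_center (a point): Centre of an orange, 72 mm across, lying on the gate in the chute (100 mm square inside).
- orange1_center (a point): Centre of the second orange, 72 mm across, on top of the first.
- pin_head (a point): Centre of the locking pin's head: upright round steel cylinder, 26 mm across and 46 mm high. Under it is a round 12 mm shank, 75 mm long, with a tapered tip, so the head's underside is 23 mm below this point and the tip 98 mm below. 120 g. It stands loose in a hole in the white block, and is drawn straight up (50 mm) out of it.
- pin_tip (a point): Tip of the pin's shank, on its axis; its z axis points up the pin to the head.
- pin_block: White plastic block 80 x 80 x 55 mm, fixed, that holds the pin upright; origin under its centre. The hole is 50 mm deep, 15.5 mm wide; the pin's head starts 25 mm above its top.
- jar: Bystander: white jar 80 mm across, 130 mm high, origin under its centre.
- squeeze_bottle: Bystander: red-brown squeeze bottle 60 mm across, 170 mm high, origin under its centre.
- tub: Bystander: white open tub 120 mm across, 110 mm high, origin under its centre.
Things that resemble listed ones, but are neither listed nor needed, are in the scene too. Of the things like the part that bears pin_head, leave any that is blue or turquoise; of the rest the smaller one is meant.

How it is judged (in metres and radians):
On the way, in this order (a step that is already met when the one before it is completed fails the run):
1. the gate is drawn out to its end stop (value of joint gate above 0.114 m), for 0.2 s.
2. the pin stands through the upper lug, the gate and the lower lug, its head on the bracket (horizontal distance between pin_tip and bracket_hole below 0.008 m and angle between pin_tip's own z axis and vertical below 0.12 rad and z of pin_tip in the frame of bracket_hole below -0.07 m and value of joint gate above 0.114 m), for 0.2 s.
At the end, for the whole second after the job is handed in: The gate is drawn at least 114 of its 120 mm; the pin stands upright within 7 degrees, through all three holes (tip within 8 mm of the holes' axis and at least 70 mm below the upper lug's top face, that is its head within 5 mm of the bracket), released; both oranges lie in the pan (all of step 2 and x of orange0_center in the frame of pan_floor between -0.085 and 0.085 m and y of orange0_center in the frame of pan_floor between -0.078 and 0.078 m and z of each of orange0_center, orange1_center in the frame of pan_floor below 0.09 m and x of orange1_center in the frame of pan_floor between -0.085 and 0.085 m and y of orange1_center in the frame of pan_floor between -0.078 and 0.078 m); the robot touches nothing.
It fails at once if the jar is moved more than 30 mm (distance of jar from where it was at the start of the episode above 0.03 m).
It fails at once if the bottle is moved more than 30 mm (distance of squeeze_bottle from where it was at the start of the episode above 0.03 m).
It fails at once if the tub is moved more than 30 mm (distance of tub from where it was at the start of the episode above 0.03 m).
It also fails if it takes over 66 s, if anything falls off the work surface, if the arm or the gripper's body presses on something with over 40 N, if the wrist force passes 120 N, or if a joint passes its speed limit or range.

### The arm

A 6-joint arm with a two-finger parallel gripper is mounted at the origin on the work surface. World frame = base frame: x ahead of the robot, y to its left, z up, the work surface at z = 0. Lengths are in m, angles in degrees, forces in N, time in s.
With the tool pointing down it reaches from about 0.35 to 0.875 m from the base axis. Payload 4.2 kg.
Tool frame: the origin (TCP) lies on the centre line of the jaws, within the pads' length; the fingertips stand 19 mm ahead of it and the grasp point (between the pads) is the TCP; z points along the fingers, y is the line along which they close (so a half turn about z gives the same grasp; the last joint's range is limited). The gripper opens to 87 mm and grips with 3 to 60 N. Pads are 19 mm wide; open, the fingers measure 117 mm over their backs; the gripper's body (75 mm by 190 mm) begins 51 mm behind the grasp point.
Start: joints at [-60.756, 22.042, 0.453, 0, -68.411, -14.817], TCP at [0.156, -0.605, 0.242] pointing down, gripper open.
Joint ranges: [-179.83, 179.83], [-69.29, 118.12], [-61.27, 80.66], [-181.25, 117.63], [-171.15, -9.14], [-177.46, 177.46]. Speed limits (degrees/s): [159.86, 159.86, 180, 180, 180, 180].

### API

Orientations are given as a 3x3 rotation matrix whose columns are the frame's x, y, z axes.
In Python, from station import sense, capture, finish_job, search_frame, masks_of gives the robot as it stands.
- The arm moves only by the tool drive_tool, never from a script. Its argument "rows" is a list of rows, each a list of 7 numbers: the opening in per cent of the stroke, from 0 (shut) to 100 (fully open), then the shift along the world's x, y, z in mm, then the turn, a rotation vector about the world's x, y, z in rad. In form: [[fingers, dx, dy, dz, wx, wy, wz], ...]. A call has 1 to 5 rows; each row shifts and turns the commanded pose from where the row before left it; what a row does not reach is not made up. A row lasts 1/12 s, in which the tool goes at most 41.7 mm and 7.16 degrees, less where a joint would pass 70% of its speed; a pose out of reach is approached as far as the arm can. A call is refused whole if a number of a shift passes 41.7 or a number of a turn 0.125, either way. A call with a gripper value outside its range is refused whole. The fingers move at their own pace and stop on an object; the grip force is fixed at half the most. Time passes only in rows, so rows that do not move let the fingers close. It gives the time, the measured TCP pose, the force, the opening and the grip force at its end, in the units of the state.
- sense(): the state, without advancing time (a new reading comes with each control period).
- capture(name): name is "scene" or "top" or "wrist"; returns a dict with "frame" (420x560x3 uint8, red, green, blue), "z_map" (420x560 float32, m along the optical axis (not along the pixel's ray), 0 where there is no reading), "fx", "fy", "cx", "cy" (pixels), "R" (3x3) and "t" (3): a world point X has camera coordinates R X + t; the wrist camera has in their place "T_tool_cam" (4x4, takes a point from camera to tool coordinates, whose origin is the TCP and whose axes are the flange's). Camera axes: x right, y down, z forward; pixel columns grow to the right and rows downward; lengths in m; the calibration is good to about 2 mm. A picture is of the moment at which its call begins: read the wrist's pose just before it.
- finish_job(): hands the job in; it is judged then, once.
Trained networks look in a picture, given as the dict that the camera call returned (one of the last four; its "shot" number tells which), for a name from the list of things; names that differ only in an ending like _2 or _b are one class to them, and where a whole thing is asked for, a point or a joint stands for the part that bears it (a point fixed in the world has none). Each returns a list of dicts, best first, with "p" (0 to 1); they miss things now and then, are a little off and sometimes report something else, mostly with a low value. They report only what shows in the picture. A call takes as long as a camera call. They do not tell look-alikes from the thing itself.
- search_frame(label, picture): "xy" ([column, row] in pixels, amid what is visible of it).
- masks_of(label, picture): "region" (420x560 bool, what is visible of it) and "xy" ([column, row] in pixels, amid what is visible of it).
The state is a dict: "time_s": time; "joints": joint angles; "joint_velocities": joint speeds; "effort": joint torques, N m; "tcp_pos": TCP position; "ee_rot": TCP orientation; "wrist_force": force on the tool from outside, world axes, zero at the start; "moment": the same for the moment, N m; "gripper_width": opening from 0.0 (shut) to 1.0 (fully open); "gripper_force": force on a finger pad.
Only numpy, scipy, OpenCV 4.12 (cv2) and the standard library are available. Lean on these libraries where they do the work, as an engineer would, in place of code of your own. Each camera call takes 0.05 s, during which the arm holds its last target. There are 200 camera calls.

## Working session

There is one attempt and no reset: what is moved stays moved. The work goes in short steps, Python scripts to look and compute and a tool call to move; the robot and the scene stay as the last step left them, time stands still between calls to the robot, and variables do not carry over. Pictures are saved under pics/ and viewed, at most 10 in all, crops included, and the job is handed in when it is done.

Besides the shell and the picture viewer there is one more tool, called after ">>>" as name(argument=value, ...), one argument or row to a line, values as JSON. drive_tool: Moves the arm, as the interface text tells. Its arguments: {"type":"object","properties":{"rows":{"type":"array"}},"required":["rows"]}

```bash
mkdir -p pics; cat > h.py <<'E'
import numpy as np, cv2
from station import *
def cam(c,s=None):
    if "R" in c: return c["R"].T, -c["R"].T@c["t"]
    T=np.array(c["T_tool_cam"]);R=np.array(s["ee_rot"]);return R@T[:3,:3], R@T[:3,3]+np.array(s["tcp_pos"])
def cloud(c,s=None):
    A,o=cam(c,s);v,u=np.mgrid[:420,:560];z=c["z_map"]
    P=np.stack([(u-c["cx"])/c["fx"]*z,(v-c["cy"])/c["fy"]*z,z],-1)
    W=P@np.asarray(A).T+o; W[z<=0]=np.nan; return W
E
python3 - <<'E'
from h import *
s=sense();print(s["tcp_pos"],s["ee_rot"],s["time_s"])
ims=[]
for n in ["scene","top"]:
    c=capture(n);W=cloud(c,s);ims.append(c["frame"])
    np.save(n+".npy",W);cv2.imwrite(n+".png",c["frame"][:,:,::-1])
    for l in ["hopper","gate_flange","bracket_hole","pin_head","pin_block","jar","squeeze_bottle","tub"]:
        for r in search_frame(l,c)[:3]:
            if r["p"]>.2:
                x,y=map(int,r["xy"]);print(n,l,round(r["p"],2),x,y,np.round(np.nanmedian(W[y-2:y+3,x-2:x+3].reshape(-1,3),0),3))
cv2.imwrite("pics/a.png",cv2.resize(np.vstack(ims)[:,:,::-1],None,fx=.71,fy=.71))
cv2.imwrite("pics/s.png",ims[0][:,:,::-1]);cv2.imwrite("pics/t.png",ims[1][:,:,::-1])
E
```

```text
[ 0.15559128 -0.60472969  0.24047325] [[-9.68519615e-01 -2.48936556e-01 -5.88352911e-04]
 [-2.48937245e-01  9.68517400e-01  2.07227640e-03]
 [ 5.39646799e-05  2.15350330e-03 -9.99997680e-01]] 0.0
scene hopper 0.96 293 183 [0.549 0.147 0.142]
scene gate_flange 0.61 256 196 [0.521 0.025 0.154]
scene gate_flange 0.6 309 293 [ 0.805 -0.099  0.103]
scene bracket_hole 0.69 293 182 [0.549 0.147 0.145]
scene bracket_hole 0.67 262 199 [0.543 0.025 0.155]
scene pin_head 0.98 106 255 [ 0.388 -0.349  0.125]
scene pin_head 0.8 151 269 [ 0.489 -0.297  0.109]
scene pin_head 0.72 124 303 [ 0.524 -0.392  0.106]
scene pin_block 0.8 154 291 [ 0.505 -0.312  0.053]
scene jar 0.59 309 290 [ 0.804 -0.097  0.109]
scene squeeze_bottle 0.75 249 328 [ 0.771 -0.255  0.108]
scene tub 0.68 351 157 [0.565 0.421 0.099]
top hopper 0.65 241 235 [0.518 0.147 0.204]
top gate_flange 0.62 273 244 [0.495 0.071 0.107]
top gate_flange 0.54 409 245 [ 0.486 -0.292  0.125]
top bracket_hole 0.73 239 238 [0.511 0.147 0.247]
top pin_head 0.73 407 214 [ 0.566 -0.279  0.156]
top pin_head 0.63 432 288 [ 0.377 -0.333  0.164]
top pin_head 0.52 407 243 [ 0.491 -0.299  0.059]
top pin_block 0.82 401 250 [ 0.472 -0.284  0.056]
top jar 0.51 211 234 [0.521 0.215 0.238]
top squeeze_bottle 0.95 383 151 [ 0.738 -0.229  0.127]
top tub 0.66 130 228 [0.548 0.496 0.004]
top tub 0.49 243 240 [0.506 0.147 0.154]
```

View pics/s.png

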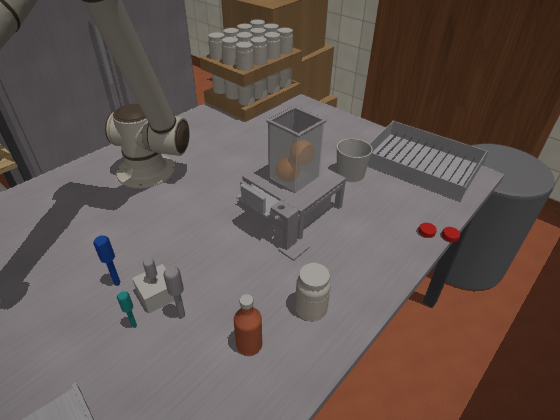

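View pics/t.png

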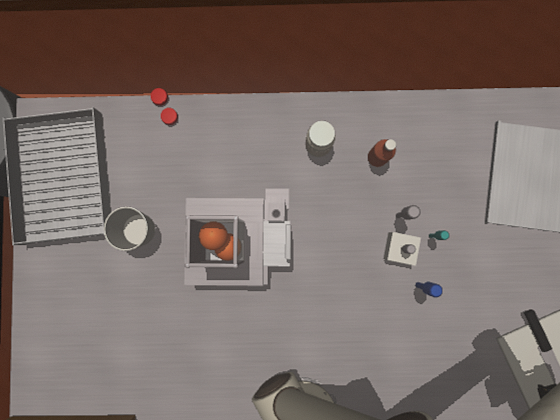

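The scene shows the gate drawing toward world −y: flange at about (275,243) in the top view, bracket at (277,205), and the pin in the white block at (409,249). The larger grey pin at (412,212) and the blue and turquoise ones are decoys.

```bash
python3 - <<'E'
from h import *
W=np.load("top.npy");S=np.load("scene.npy")
def sel(A,x0,x1,y0,y1,z0,z1):
    return A[(A[...,0]>x0)&(A[...,0]<x1)&(A[...,1]>y0)&(A[...,1]<y1)&(A[...,2]>z0)&(A[...,2]<z1)]
def rect(n,P):
    if len(P)<5: print(n,len(P));return
    print(n,len(P),np.round(np.median(P,0),4),cv2.minAreaRect((P[:,:2]*1000).astype(np.float32)), np.round(P.min(0),3),np.round(P.max(0),3))
H=(.3,.8,-.05,.35)
for n,A in(("top",W),("scene",S)):
    print(n)
    rect("rim",sel(A,*H,.296,.315));rect("deck",sel(A,*H,.109,.119))
    rect("brack",sel(A,.55,.7,-.0,.12,.122,.134));rect("flange",sel(A,*H[:2],-.02,.12,.15,.168))
    rect("pin",sel(A,.42,.52,-.37,-.24,.118,.135));rect("block",sel(A,.42,.54,-.37,-.24,.05,.06))
    rect("pinbody",sel(A,.42,.53,-.37,-.24,.085,.135))
    rect("big",sel(A,.53,.64,-.37,-.24,.1,.2))
    P=sel(A,*H,.1,.32);print(np.histogram(P[:,2],bins=np.arange(.1,.325,.01))[0])
E
python3 - <<'E'
import cv2
a=cv2.imread("top.png");cv2.imwrite("pics/c.png",cv2.resize(a[170:310,170:450],(800,400),interpolation=cv2.INTER_CUBIC))
E
```

```text
top
rim 810 [0.5052 0.2056 0.3082] ((504.63751220703125, 202.00076293945312), (118.005615234375, 116.71173095703125), 88.96814727783203) [0.445 0.142 0.296] [0.564 0.26  0.314]
deck 3892 [0.501  0.1604 0.1144] ((589.4920043945312, 130.75936889648438), (349.0762634277344, 405.42828369140625), 88.54251861572266) [ 0.388 -0.048  0.109] [0.788 0.308 0.119]
brack 367 [0.5923 0.0605 0.1286] ((589.07373046875, 71.33670806884766), (64.47078704833984, 61.87238693237305), 89.06786346435547) [0.558 0.039 0.122] [0.62  0.103 0.134]
flange 174 [0.5018 0.03   0.1619] ((502.00604248046875, 30.028335571289062), (10.346015930175781, 87.5921859741211), 89.0422592163086) [0.458 0.024 0.156] [0.546 0.036 0.166]
pin 80 [ 0.477  -0.2939  0.1256] ((477.0180358886719, -294.41632080078125), (23.764127731323242, 24.13115119934082), 82.92024993896484) [ 0.465 -0.307  0.118] [ 0.489 -0.282  0.131]
block 681 [ 0.4777 -0.29    0.0559] ((477.3622131347656, -295.65960693359375), (81.42201232910156, 80.0361328125), 77.28557586669922) [ 0.432 -0.342  0.05 ] [ 0.523 -0.248  0.06 ]
pinbody 111 [ 0.4782 -0.291   0.1242]
[... 1278 characters left out ...]
.467 -0.307  0.118] [ 0.492 -0.281  0.127]
block 640 [ 0.4807 -0.3065  0.0535] ((478.28497314453125, -295.21484375), (79.5212631225586, 84.00418853759766), 75.94097900390625) [ 0.431 -0.341  0.05 ] [ 0.521 -0.247  0.06 ]
pinbody 191 [ 0.4862 -0.2979  0.1141] ((480.1822509765625, -295.9552001953125), (25.40216827392578, 24.90974235534668), 57.17924499511719) [ 0.467 -0.308  0.085] [ 0.493 -0.281  0.127]
big 440 [ 0.5849 -0.2987  0.1473] ((575.9678344726562, -294.0371398925781), (35.03642272949219, 32.957611083984375), 57.45484161376953) [ 0.559 -0.311  0.101] [ 0.594 -0.277  0.168]
[ 575 1920  565  221  214  262  181  146  147  164  153  166  161  193
  208  231  255  285  295  278  440    0]
```

View pics/c.png

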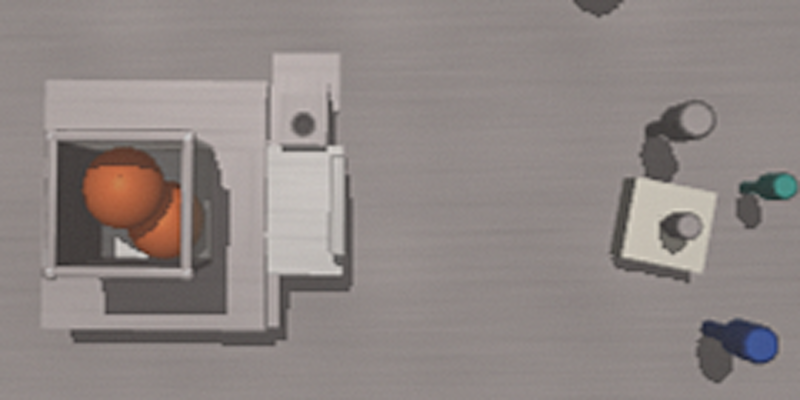

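The crop shows the bracket hole at about (303,124), i.e. full-image (276,213), the flange next to it, and both oranges in the chute. I'll fly to just behind the flange with the fingers shut, turning the closing axis along x.

>>> drive_tool(
  rows=[
    [0,17,33,0,0,0,0.066],
    [0,17,33,0,0,0,0.066],
    [0,17,33,0,0,0,0.066],
    [0,17,33,0,0,0,0.066],
    [0,17,33,0,0,0,0.066],
  ],
)

```text
time_s: 1.32
tcp_pos: [0.2411, -0.4388, 0.2416]
ee_rot: [[-0.834, -0.552, 0.0], [-0.552, 0.834, -0.0], [-0.0, -0.0, -1.0]]
wrist_force: [0.9, 0.5, 0.1]
gripper_width: 0.706
gripper_force: 0.0
```

>>> drive_tool(
  rows=[
    [0,17,33,0,0,0,0.066],
    [0,17,33,0,0,0,0.066],
    [0,17,33,0,0,0,0.066],
    [0,17,33,0,0,0,0.066],
    [0,17,33,0,0,0,0.066],
  ],
)

```text
time_s: 1.73
tcp_pos: [0.3262, -0.2737, 0.2419]
ee_rot: [[-0.61, -0.792, 0.001], [-0.792, 0.61, -0.0], [-0.0, -0.001, -1.0]]
wrist_force: [1.3, -0.6, -0.4]
gripper_width: 0.328
gripper_force: 0.0
```

>>> drive_tool(
  rows=[
    [0,17,33,0,0,0,0.066],
    [0,17,33,0,0,0,0.066],
    [0,17,33,0,0,0,0.066],
    [0,17,33,0,0,0,0.066],
    [0,17,33,0,0,0,0.066],
  ],
)

```text
time_s: 2.15
tcp_pos: [0.4112, -0.1084, 0.2421]
ee_rot: [[-0.32, -0.948, 0.001], [-0.948, 0.32, 0.0], [-0.0, -0.001, -1.0]]
wrist_force: [-0.0, -0.3, 0.2]
gripper_width: 0.017
gripper_force: 0.0
```

>>> drive_tool(
  rows=[
    [0,17,33,0,0,0,0.066],
    [0,17,33,0,0,0,0.066],
    [0,17,33,0,0,0,0.066],
    [0,10,20,0,0,0,0.066],
    [0,0,0,0,0,0,0],
  ],
)

```text
time_s: 2.57
tcp_pos: [0.4739, 0.012, 0.2416]
ee_rot: [[-0.058, -0.998, 0.002], [-0.998, 0.058, 0.0], [-0.0, -0.002, -1.0]]
wrist_force: [0.3, -0.4, 0.0]
gripper_width: 0.006
gripper_force: 0.0
```

>>> drive_tool(
  rows=[
    [0,14,28,0,0,0,0.03],
    [0,15,28,0,0,0,0.028],
    [0,0,0,0,0,0,0],
    [0,0,0,-25,0,0,0],
    [0,0,0,-20,0,0,0],
  ],
)

```text
time_s: 2.98
tcp_pos: [0.501, 0.065, 0.1964]
ee_rot: [[-0.007, -1.0, 0.002], [-1.0, 0.007, 0.001], [-0.001, -0.002, -1.0]]
wrist_force: [0.5, 0.2, -0.9]
gripper_width: 0.007
gripper_force: 0.0
```

>>> drive_tool(
  rows=[
    [0,0,0,-20,0,0,0],
    [0,0,0,-16,0,0,0],
    [0,0,0,-14,0,0,0],
    [0,0,0,0,0,0,0],
  ],
)

```text
time_s: 3.32
tcp_pos: [0.4985, 0.0634, 0.1439]
ee_rot: [[-0.009, -1.0, -0.006], [-1.0, 0.009, -0.002], [0.002, 0.006, -1.0]]
wrist_force: [-0.6, -0.5, -0.5]
gripper_width: 0.007
gripper_force: 0.0
```

>>> drive_tool(
  rows=[
    [0,0,-8,0,0,0,0],
    [0,0,-8,0,0,0,0],
    [0,0,-8,0,0,0,0],
    [0,0,-8,0,0,0,0],
    [0,0,-8,0,0,0,0],
  ],
)

```text
time_s: 3.73
tcp_pos: [0.5009, 0.0263, 0.1476]
ee_rot: [[-0.009, -1.0, 0.003], [-1.0, 0.009, 0.005], [-0.005, -0.003, -1.0]]
wrist_force: [-3.7, 12.5, 1.3]
gripper_width: 0.005
gripper_force: 6.1
```

>>> drive_tool(
  rows=[
    [0,0,-10,0,0,0,0],
    [0,0,-10,0,0,0,0],
    [0,0,-10,0,0,0,0],
    [0,0,-10,0,0,0,0],
    [0,0,-10,0,0,0,0],
  ],
)

```text
time_s: 4.15
tcp_pos: [0.4998, -0.0243, 0.1476]
ee_rot: [[-0.009, -1.0, 0.0], [-1.0, 0.009, 0.004], [-0.004, 0.0, -1.0]]
wrist_force: [-5.7, 9.9, 2.0]
gripper_width: 0.007
gripper_force: 4.5
```

>>> drive_tool(
  rows=[
    [0,0,-8,0,0,0,0],
    [0,0,-8,0,0,0,0],
    [0,0,-8,0,0,0,0],
    [0,0,-6,0,0,0,0],
    [0,0,-5,0,0,0,0],
  ],
)

```text
time_s: 4.57
tcp_pos: [0.5004, -0.0604, 0.1473]
ee_rot: [[-0.009, -1.0, 0.001], [-1.0, 0.009, 0.002], [-0.002, -0.001, -1.0]]
wrist_force: [-7.1, 28.8, 9.2]
gripper_width: 0.006
gripper_force: 15.3
```

>>> drive_tool(
  rows=[
    [0,0,-3,0,0,0,0],
    [0,0,-3,0,0,0,0],
    [0,0,-2,0,0,0,0],
  ],
)

```text
time_s: 4.82
tcp_pos: [0.5005, -0.0607, 0.1475]
ee_rot: [[-0.011, -1.0, 0.003], [-1.0, 0.011, 0.014], [-0.015, -0.003, -1.0]]
wrist_force: [-12.2, 49.0, 13.5]
gripper_width: 0.001
gripper_force: 24.5
```

>>> drive_tool(
  rows=[
    [0,0,8,0,0,0,0],
    [0,0,12,0,0,0,0],
    [0,0,5,10,0,0,0],
    [0,0,0,30,0,0,0],
    [0,0,0,40,0,0,0],
  ],
)

```text
time_s: 5.23
tcp_pos: [0.499, -0.0439, 0.2256]
ee_rot: [[-0.007, -1.0, -0.007], [-1.0, 0.007, -0.002], [0.002, 0.007, -1.0]]
wrist_force: [1.2, 0.5, 0.0]
gripper_width: 0.008
gripper_force: 0.0
```

>>> drive_tool(
  rows=[
    [0,20,0,30,0,0,0],
    [0,20,0,30,0,0,0],
    [30,0,0,0,0,0,0],
    [30,0,0,0,0,0,0],
    [50,0,0,0,0,0,0],
  ],
)

```text
time_s: 5.65
tcp_pos: [0.54, -0.0438, 0.2862]
ee_rot: [[-0.008, -1.0, -0.001], [-1.0, 0.008, -0.0], [0.0, 0.001, -1.0]]
wrist_force: [-0.4, 0.3, -0.1]
gripper_width: 0.151
gripper_force: 0.0
```

```bash
python3 - <<'E'
from h import *
def sel(A,x0,x1,y0,y1,z0,z1):
    return A[(A[...,0]>x0)&(A[...,0]<x1)&(A[...,1]>y0)&(A[...,1]<y1)&(A[...,2]>z0)&(A[...,2]<z1)]
s=sense();print(s["tcp_pos"])
ims=[]
for n in ["scene","top","wrist"]:
    c=capture(n);W=cloud(c,s);np.save(n+"2.npy",W);cv2.imwrite(n+"2.png",c["frame"][:,:,::-1])
    P=sel(W,.44,.56,-.14,.06,.15,.17)
    if len(P): print(n,"flange",len(P),cv2.minAreaRect((P[:,:2]*1000).astype(np.float32)))
    P=sel(W,.55,.64,-.02,.12,.122,.134)
    if len(P): print(n,"br",len(P),cv2.minAreaRect((P[:,:2]*1000).astype(np.float32)))
    for l in ["bracket_hole","orange0_center"]:
        for r in search_frame(l,c)[:3]:
            x,y=map(int,r["xy"]);print(n,l,round(r["p"],2),x,y,np.round(np.nanmedian(W[y-2:y+3,x-2:x+3].reshape(-1,3),0),3))
    ims.append(c["frame"])
t=cv2.resize(ims[1][140:320,150:450],(700,420))
cv2.imwrite("pics/d.png",cv2.resize(np.vstack([ims[2],cv2.resize(ims[1][170:310,170:357],(560,420))])[:,:,::-1],(400,600)))
E
```

```text
[ 0.54004097 -0.04383231  0.28619316]
scene flange 159 ((501.08428955078125, -77.22097778320312), (15.192647933959961, 89.69071960449219), 88.28797149658203)
scene br 270 ((590.1348876953125, 60.64862060546875), (46.25087356567383, 67.76918029785156), 88.74281311035156)
scene bracket_hole 0.87 290 189 [0.54  0.147 0.115]
scene orange0_center 0.59 249 328 [ 0.77  -0.254  0.107]
top flange 45 ((482.19403076171875, -77.57195281982422), (10.741080284118652, 20.71825408935547), 87.90238189697266)
top br 135 ((607.5921020507812, 60.23181915283203), (42.9072380065918, 24.569242477416992), 89.15798950195312)
top bracket_hole 0.76 215 217 [0.558 0.194 0.309]
top orange0_center 0.69 317 140 [ 0.771 -0.052  0.132]
wrist flange 1909 ((495.629150390625, -76.14861297607422), (14.335868835449219, 90.25518798828125), 88.82555389404297)
wrist br 192 ((577.1070556640625, 47.621543884277344), (36.68132019042969, 76.14568328857422), 55.506500244140625)
wrist bracket_hole 0.6 307 232 [ 0.512 -0.005  0.107]
```

View pics/d.png

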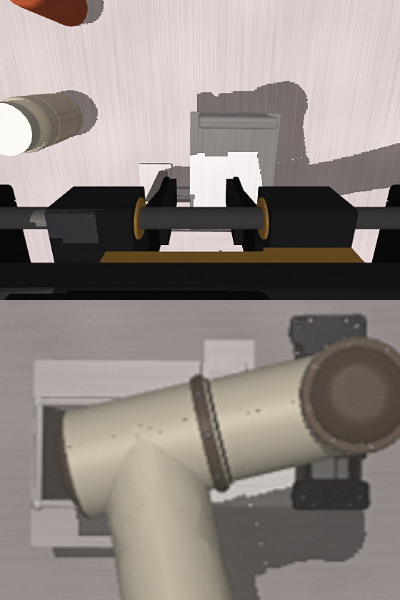

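The gate flange now sits at y ≈ −0.077, or 280 mm from the chute axis: the end stop. In the picture it's at about (238,120). Now the bracket hole rays and the pin.

```bash
python3 - <<'E'
from h import *
print(np.round(sense()["joints"],1))
def hole(name,c,win):
    im=cv2.imread(name+".png",0);u0,u1,v0,v1=win
    sub=im[v0:v1,u0:u1].astype(float);print(sub.astype(int))
    w=np.clip(sub.min()+25-sub,0,None);v,u=np.mgrid[v0:v1,u0:u1]
    u,v=(u*w).sum()/w.sum(),(v*w).sum()/w.sum()
    A,o=cam(c);d=A@np.array([(u-c["cx"])/c["fx"],(v-c["cy"])/c["fy"],1]);
    for z in(.128,.124): print(name,u,v,np.round(o+d*(z-o[2])/d[2],4))
hole("top",capture("top"),(270,282,207,220))
c=capture("scene");hole("scene",c,(285,300,200,218))
E
```

```text
[ 12.6  12.3  -6.9   0.  -70.8 -13. ]
[[169 172 173 171 173 174 172 174 175 168 171 170]
 [170 171 173 176 178 180 177 179 176 172 172 170]
 [172 173 176 166 141 125 129 132 158 177 173 169]
 [172 174 163 135 105  85  82  91 125 161 175 172]
 [172 173 145  98  75  78  79  79  88 125 164 170]
 [174 160 120  89  76  85  85  84  81  97 150 174]
 [177 155 109  81  83  91  88  87  80  94 147 175]
 [174 164 117  83  85  87  87  87  87 100 146 177]
 [177 162 129  96  82  87  88  82  93 113 152 173]
 [174 173 157 121  94  89  89  89 109 143 172 172]
 [174 174 174 162 137 115 116 130 152 170 172 172]
 [175 175 175 176 172 166 166 172 172 175 174 170]
 [178 180 181 180 180 181 180 184 178 176 175 176]]
top 275.63450834879404 212.8330241187384 [0.5774 0.0616 0.128 ]
top 275.63450834879404 212.8330241187384 [0.5776 0.0617 0.124 ]
[[126 127 127 127 127 127 125 124 125 126 126 125 125 126 126]
 [128 127 128 127 127 125 125 126 126 126 126 126 125 126 126]
 [125 126 126 126 126 126 127 126 126 126 126 126 126 126 125]
 [124 123 113 125 125 127 126 126 126 126 126 126 126 125 125]
 [123 123 124 110 
[... 298 characters left out ...]
[124 123 123 124 123 123 126 127 127 127 128 128 116 121 123]
 [125 124 123 124 123 126 129 129 127 128 126 127 126  84  95]
 [124 124 124 124 127 128 127 128 128 129 127 123 101  67  66]
 [124 124 125 126 126 127 128 127 127 126 114  81  80  77  67]
 [123 125 126 126 126 126 127 127 124 102  81  79  80  78  66]
 [125 124 126 126 127 126 125 122 101  80  80  80  80  94  72]
 [125 125 125 125 126 125 101  80  80  80  80  80  80 104 102]
 [110 125 125 124 121 100  78  79  79  80  80  79  80  92  80]
 [ 68  97 124 122  89  78  79  79  78  79  80  79  78  81  80]]
scene 295.43297101449275 214.57971014492753 [0.6302 0.0614 0.128 ]
scene 295.43297101449275 214.57971014492753 [0.6274 0.0649 0.124 ]
```

>>> drive_tool(
  rows=[
    [100,-6,-25,0,0,0,-0.1],
    [100,-6,-25,0,0,0,-0.1],
    [100,-6,-25,0,0,0,-0.1],
    [100,-6,-25,0,0,0,-0.1],
    [100,-6,-25,0,0,0,-0.1],
  ],
)

```text
time_s: 6.62
tcp_pos: [0.5104, -0.1692, 0.2866]
ee_rot: [[-0.489, -0.872, 0.0], [-0.872, 0.489, -0.0], [-0.0, -0.0, -1.0]]
wrist_force: [-0.9, -0.1, -0.2]
gripper_width: 0.792
gripper_force: 0.0
```

>>> drive_tool(
  rows=[
    [100,-6,-25,0,0,0,-0.1],
    [100,-6,-25,0,0,0,-0.1],
    [100,-6,-25,0,0,0,-0.1],
    [100,-6,-25,0,0,0,-0.1],
    [100,-6,-25,0,0,0,-0.1],
  ],
)

```text
time_s: 7.03
tcp_pos: [0.4803, -0.2944, 0.2866]
ee_rot: [[-0.848, -0.53, 0.0], [-0.53, 0.848, -0.0], [-0.0, -0.0, -1.0]]
wrist_force: [-0.2, 0.3, 0.6]
gripper_width: 0.993
gripper_force: 0.0
```

>>> drive_tool(
  rows=[
    [100,0,0,0,0,0,-0.1],
    [100,0,0,0,0,0,-0.1],
    [100,0,0,0,0,0,-0.1],
    [100,0,0,0,0,0,0],
  ],
)

```text
time_s: 7.37
tcp_pos: [0.4806, -0.2935, 0.2864]
ee_rot: [[-0.966, -0.259, -0.0], [-0.259, 0.966, 0.0], [0.0, 0.0, -1.0]]
wrist_force: [0.6, -0.3, 0.1]
gripper_width: 1.004
gripper_force: 0.0
```

```bash
python3 - <<'E'
from h import *
s=sense();print(s["tcp_pos"],s["ee_rot"],np.round(s["joints"],1));c=capture("wrist");W=cloud(c,s)
P=W.reshape(-1,3)
for z0,z1,l in((.115,.135,"head"),(.05,.06,"block")):
    Q=P[(abs(P[:,0]-.478)<.06)&(abs(P[:,1]+.295)<.06)&(P[:,2]>z0)&(P[:,2]<z1)]
    if len(Q): print(l,len(Q),np.median(Q,0),cv2.minAreaRect((Q[:,:2]*1000).astype(np.float32)))
for r in search_frame("pin_head",c)[:4]:
    x,y=map(int,r["xy"]);print(round(r["p"],2),x,y,W[y,x])
cv2.imwrite("pics/e.png",c["frame"][:,:,::-1])
E
```

```text
[ 0.48058602 -0.29351935  0.28641305] [[-9.65985908e-01 -2.58594613e-01 -2.27964822e-04]
 [-2.58594641e-01  9.65985922e-01  1.04214679e-04]
 [ 1.93261454e-04  1.59620393e-04 -9.99999969e-01]] [-14.9  14.4  -4.2  -0.  -71.5 -60.1]
head 591 [ 0.4727531  -0.29342376  0.12588067] ((474.1048889160156, -292.81109619140625), (25.301734924316406, 24.590469360351562), 16.04644775390625)
block 4172 [ 0.46658738 -0.29664717  0.05534893] ((474.1873474121094, -292.9847106933594), (80.0851821899414, 80.11106872558594), 77.51470184326172)
0.89 284 193 [ 0.47141558 -0.29257539  0.12555732]
0.83 261 268 [ 0.55284147 -0.2945395   0.1224592 ]
0.83 256 55 [ 0.36898002 -0.34160457  0.16535127]
0.69 187 198 [ 0.5010423  -0.38011287  0.12087125]
```

View pics/e.png

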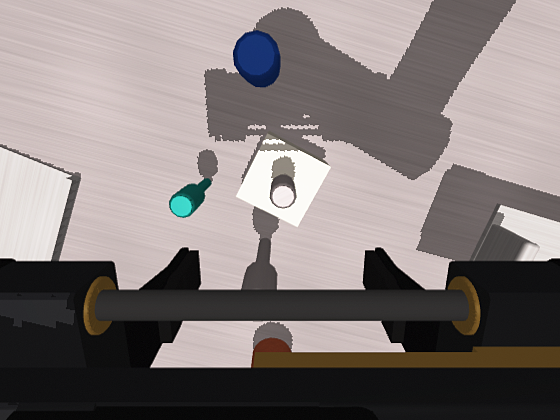

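The picture shows the pin head in the white block at (284,193), the turquoise one at (182,205) and the blue one at (257,58), both clear of the fingers. I'll descend and grip.

>>> drive_tool(
  rows=[
    [100,-5,0,-25,0,0,0],
    [100,0,0,-35,0,0,0],
    [100,0,0,-35,0,0,0],
    [100,0,0,-35,0,0,0],
    [100,0,0,-25,0,0,0],
  ],
)

```text
time_s: 7.88
tcp_pos: [0.4745, -0.2925, 0.1288]
ee_rot: [[-0.965, -0.263, -0.003], [-0.263, 0.965, 0.001], [0.002, 0.002, -1.0]]
wrist_force: [-0.3, -0.5, -0.3]
gripper_width: 1.001
gripper_force: 0.0
```

>>> drive_tool(
  rows=[
    [100,0,0,-15,0,0,0],
    [100,0,0,-10,0,0,0],
    [100,0,0,0,0,0,0],
    [30,0,0,0,0,0,0],
    [10,0,0,0,0,0,0],
  ],
)

```text
time_s: 8.3
tcp_pos: [0.4768, -0.2936, 0.108]
ee_rot: [[-0.965, -0.262, 0.003], [-0.262, 0.965, -0.001], [-0.002, -0.002, -1.0]]
wrist_force: [0.3, 0.4, 0.1]
gripper_width: 0.923
gripper_force: 0.0
```

>>> drive_tool(
  rows=[
    [10,0,0,0,0,0,0],
    [10,0,0,0,0,0,0],
    [10,0,0,0,0,0,0],
    [10,0,0,0,0,0,0],
    [10,0,0,0,0,0,0],
  ],
)

```text
time_s: 8.72
tcp_pos: [0.4759, -0.2933, 0.1069]
ee_rot: [[-0.965, -0.261, 0.001], [-0.261, 0.965, -0.0], [-0.001, -0.0, -1.0]]
wrist_force: [0.2, -0.8, 0.8]
gripper_width: 0.556
gripper_force: 0.0
```

>>> drive_tool(
  rows=[
    [10,0,0,0,0,0,0],
    [10,0,0,0,0,0,0],
    [10,0,0,0,0,0,0],
    [10,0,0,0,0,0,0],
    [10,0,0,0,0,0,0],
  ],
)

```text
time_s: 9.13
tcp_pos: [0.4758, -0.2933, 0.1065]
ee_rot: [[-0.965, -0.261, -0.0], [-0.261, 0.965, -0.0], [0.0, -0.0, -1.0]]
wrist_force: [-0.2, 0.3, -0.7]
gripper_width: 0.288
gripper_force: 30.0
```

>>> drive_tool(
  rows=[
    [10,0,0,15,0,0,0],
    [10,0,0,25,0,0,0],
    [10,0,0,35,0,0,0],
    [10,0,0,40,0,0,0],
    [10,0,0,40,0,0,0],
  ],
)

```text
time_s: 9.55
tcp_pos: [0.4749, -0.2929, 0.2624]
ee_rot: [[-0.965, -0.261, -0.002], [-0.261, 0.965, 0.001], [0.002, 0.002, -1.0]]
wrist_force: [2.1, -1.0, -1.7]
gripper_width: 0.291
gripper_force: 30.0
```

>>> drive_tool(
  rows=[
    [10,0,0,25,0,0,0],
    [10,7,19,0,0,0,-0.1],
    [10,7,19,0,0,0,-0.1],
    [10,7,19,0,0,0,-0.1],
    [10,7,19,0,0,0,-0.1],
  ],
)

```text
time_s: 9.97
tcp_pos: [0.5035, -0.2163, 0.2862]
ee_rot: [[-0.99, 0.141, -0.001], [0.141, 0.99, 0.001], [0.001, 0.001, -1.0]]
wrist_force: [0.3, 0.7, -1.8]
gripper_width: 0.289
gripper_force: 30.0
```

>>> drive_tool(
  rows=[
    [10,7,19,0,0,0,-0.1],
    [10,7,19,0,0,0,-0.1],
    [10,7,19,0,0,0,-0.1],
    [10,7,19,0,0,0,-0.1],
    [10,7,19,0,0,0,-0.1],
  ],
)

```text
time_s: 10.38
tcp_pos: [0.5385, -0.1212, 0.286]
ee_rot: [[-0.801, 0.598, -0.001], [0.598, 0.801, 0.0], [0.001, -0.0, -1.0]]
wrist_force: [-0.0, -0.2, -0.8]
gripper_width: 0.289
gripper_force: 30.0
```

>>> drive_tool(
  rows=[
    [10,7,19,0,0,0,-0.1],
    [10,7,19,0,0,0,-0.1],
    [10,7,19,0,0,0,-0.1],
    [10,7,19,0,0,0,-0.1],
    [10,7,19,0,0,0,-0.1],
  ],
)

```text
time_s: 10.8
tcp_pos: [0.5736, -0.0262, 0.286]
ee_rot: [[-0.417, 0.909, -0.001], [0.909, 0.417, 0.0], [0.001, -0.001, -1.0]]
wrist_force: [0.1, -0.9, -1.1]
gripper_width: 0.286
gripper_force: 30.0
```

>>> drive_tool(
  rows=[
    [10,0,0,0,0,0,0],
    [10,0,0,0,0,0,0],
  ],
)

```text
time_s: 10.97
tcp_pos: [0.5736, -0.0264, 0.2858]
ee_rot: [[-0.423, 0.906, -0.002], [0.906, 0.423, -0.0], [0.001, -0.002, -1.0]]
wrist_force: [0.2, -0.7, -1.0]
gripper_width: 0.292
gripper_force: 30.0
```

```bash
python3 - <<'E'
from h import *
s=sense();print(s["tcp_pos"],s["ee_rot"],np.round(s["joints"],1),s["gripper_width"])
c=capture("wrist");W=cloud(c,s);np.save("w3.npy",W)
d=capture("scene");V=cloud(d,s)
for n,A in (("w",W),("s",V)):
    P=A.reshape(-1,3)
    Q=P[(P[:,0]>.545)&(P[:,0]<.64)&(abs(P[:,1]-.06)<.04)&(P[:,2]>.122)&(P[:,2]<.134)]
    if len(Q):print(n,"br",len(Q),cv2.minAreaRect((Q[:,:2]*1000).astype(np.float32)))
    Q=P[(np.hypot(P[:,0]-s["tcp_pos"][0],P[:,1]-s["tcp_pos"][1])<.02)&(P[:,2]>.19)&(P[:,2]<.25)]
    for z in np.arange(.19,.25,.01):
        q=Q[abs(Q[:,2]-z)<.005]
        if len(q):print(n,"shank",round(z,3),len(q),q.min(0)[:2],q.max(0)[:2])
for l in("bracket_hole","pin_tip"):
    for r in search_frame(l,c)[:3]: print(l,r["p"],r["xy"])
a=c["frame"];b=d["frame"][120:270,190:390]
cv2.imwrite("pics/f.png",cv2.resize(np.vstack([a,cv2.resize(b,(560,420),interpolation=2)])[:,:,::-1],(400,600)));cv2.imwrite("w3.png",a[:,:,::-1])
cv2.imwrite("pics/f1.png",a[:,:,::-1])
E
```

```text
[ 0.57356712 -0.02641399  0.28578239] [[-4.23405868e-01  9.05938553e-01 -1.67606450e-03]
 [ 9.05939834e-01  4.23406443e-01 -1.26503538e-05]
 [ 6.98196065e-04 -1.52376983e-03 -9.99998595e-01]] [  13.5   15.5   -2.6   -0.   -71.9 -168.5] 0.29181343686533623
w br 3578 ((587.17724609375, 62.82465744018555), (44.222557067871094, 64.0680160522461), 88.78011322021484)
w shank 0.19 31 [ 0.56578827 -0.02618915] [ 0.57718205 -0.02015358]
w shank 0.2 60 [ 0.56586374 -0.02902931] [ 0.57601188 -0.02023089]
w shank 0.21 77 [ 0.56578399 -0.02744383] [ 0.5758894  -0.02033012]
w shank 0.22 77 [ 0.56570428 -0.02649995] [ 0.57707205 -0.02019923]
w shank 0.23 102 [ 0.56594671 -0.02928212] [ 0.57600074 -0.02016185]
w shank 0.24 44 [ 0.56620431 -0.02458805] [ 0.57562564 -0.02006388]
s br 268 ((590.7740478515625, 60.16883087158203), (45.97988510131836, 66.33154296875), 89.52851104736328)
s shank 0.19 7 [ 0.5716801  -0.03444104] [ 0.5822895  -0.02638459]
s shank 0.2 16 [ 0.57104341 -0.03531706] [ 0.5815565  -0.02717299]
s shank 0.21 14 [ 0.57324986 -0.03465137] [ 0.58126216 -0.02727481]
s shank 0.22 15 [ 0.57305947 -0.03545636] [ 0.58087206 -0.02604299]
s shank 0.23 17 [ 0.57295838 -0.03491467] [ 0.58181722 -0.02503872]
s shank 0.24 19 [ 0.57446022 -0.03466712] [ 0.58260102 -0.02474785]
bracket_hole 0.85 [252.4, 100.7]
pin_tip 0.94 [282.8, 265.1]
pin_tip 0.9 [45.7, 327.8]
```

View pics/f.png

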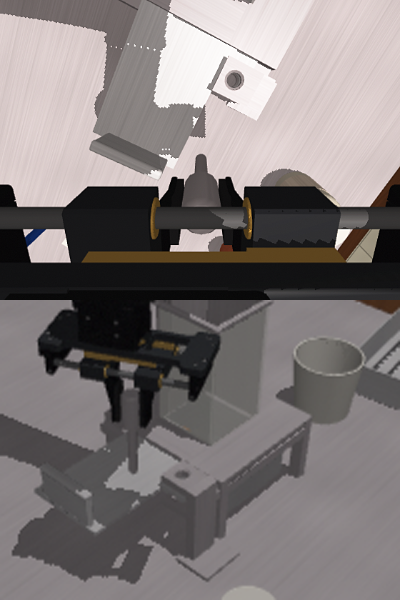

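The wrist view shows the bracket hole at about (328,111) full-scale and the held pin's tip at (282,222); in the scene view the hole is at about (281,207). I'll measure hole and shank in both cameras and use the difference.

```bash
python3 - <<'E'
from h import *
from scipy.optimize import least_squares
s=sense();t=np.array(s["tcp_pos"])
R=np.array(s["ee_rot"])
for n,(hu,hv),r in(("wrist",(328,111),14),("scene",(281,207),7)):
    c=capture(n);W=cloud(c,s);A,o=cam(c,s);g=cv2.cvtColor(c["frame"],cv2.COLOR_RGB2GRAY).astype(float)
    sub=g[hv-r:hv+r+1,hu-r:hu+r+1]
    if n=="scene":print(sub.astype(int))
    m=(sub<(sub.min()+np.percentile(sub,90))/2).astype(np.uint8)
    k,lab,st,ce=cv2.connectedComponentsWithStats(m);b=min(range(1,k),key=lambda i:np.hypot(*(ce[i]-r))if st[i,4]>8 else 99)
    u,v=ce[b]+np.array([hu-r,hv-r]);d=A@np.array([(u-c["cx"])/c["fx"],(v-c["cy"])/c["fy"],1])
    h=o+d*(.128-o[2])/d[2]
    x,y,w,hh=st[b,:4]
    print(n,"hole px",u,v,st[b],"world",np.round(h,4))
    P=W.reshape(-1,3);q=P[(np.hypot(P[:,0]-t[0],P[:,1]-t[1])<.022)&(P[:,2]>.192)&(P[:,2]<.252)]
    f=least_squares(lambda p:np.hypot(q[:,0]-p[0]-p[2]*(q[:,2]-.2),q[:,1]-p[1]-p[3]*(q[:,2]-.2))-.006,[t[0],t[1],0,0],loss="soft_l1",f_scale=.0015)
    f3=least_squares(lambda p:np.hypot(q[:,0]-p[0],q[:,1]-p[1])-.006,[t[0],t[1]],loss="soft_l1",f_scale=.0015)
    print("shank",len(q),np.round(f.x,4),np.round(f3.x,4),"shank-tcp tool",np.round(R[:2,:2].T@(f3.x-t[:2]),4),"move mm",np.round((h[:2]-f3.x)*1000,1))
E
```

```text
wrist hole px 327.94565217391306 109.90217391304348 [  4   2  21  23 368] world [0.574  0.0629 0.128 ]
shank 388 [ 0.5716 -0.028   0.0038  0.002 ] [ 0.5717 -0.028 ] shank-tcp tool [ 0.0007 -0.0015] move mm [ 2.3 90.9]
[[149 150 150 150 148  90 108 133 120 119 132 135 135 134 135]
 [150 151 151 149 145 137 132 132 132 119 122 136 135 135 135]
 [151 150 149 142 134 133 133 132 132 132 131 132 134 134 134]
 [150 145 136 133 132 132 134 132 131 131 131 131 131 120 132]
 [142 135 133 132 131 130 132 129 125 124 129 131 132 130 118]
 [131 131 133 128 127 108 109  93 109 116 114 130 131 131 131]
 [132 131 128 123  95  86  84  76  75  81 107 119 131 131 131]
 [130 131 131 107  84  87  84  76  74  70  95 125 130 131 131]
 [129 131 130 118  96  88  86  86  84  82 115 132 132 131 131]
 [114 128 131 130 130 121 111 111 112 132 131 131 131 131 131]
 [ 72 101 128 130 130 131 131 131 131 131 131 132 132 131 131]
 [ 70  71  87 114 128 131 129 129 131 131 131 131 132 132 131]
 [ 71  71  71  72 102 128 130 130 130 131 131 131 131 132 134]
 [ 81  74  71  70  71  86 115 128 130 129 131 131 132 134 134]
 [ 83  83  77  71  70  70  71  87 114 128 133 132 132 133 135]]
scene hole px 280.7 206.9 [ 4  5  7  4 20] world [0.5808 0.0584 0.128 ]
shank 90 [ 0.5746 -0.029   0.0074 -0.0027] [ 0.5748 -0.0291] shank-tcp tool [-0.0016  0.0008] move mm [ 6.  87.4]
```

>>> drive_tool(
  rows=[
    [10,2,30,0,0,0,0],
    [10,2,30,0,0,0,0],
    [10,0,15,0,0,0,0],
    [10,0,5,-15,0,0,0],
    [10,0,0,-15,0,0,0],
  ],
)

```text
time_s: 11.68
tcp_pos: [0.5783, 0.0539, 0.2573]
ee_rot: [[-0.423, 0.906, 0.003], [0.906, 0.423, 0.001], [-0.0, 0.003, -1.0]]
wrist_force: [-0.9, -1.2, -1.9]
gripper_width: 0.294
gripper_force: 30.0
```

>>> drive_tool(
  rows=[
    [10,0,0,-12,0,0,0],
    [10,0,0,0,0,0,0],
    [10,0,0,0,0,0,0],
  ],
)

```text
time_s: 11.93
tcp_pos: [0.5776, 0.0522, 0.2443]
ee_rot: [[-0.421, 0.907, -0.001], [0.907, 0.421, -0.001], [-0.0, -0.001, -1.0]]
wrist_force: [0.5, -0.5, -1.0]
gripper_width: 0.286
gripper_force: 30.0
```

```bash
cat >m.py <<'E'
from h import *
from scipy.optimize import least_squares
import sys
s=sense();t=np.array(s["tcp_pos"]);R=np.array(s["ee_rot"]);print(t,s["wrist_force"])
ims=[]
for n in("wrist","scene"):
    c=capture(n);W=cloud(c,s);A,o=cam(c,s)
    P=W.reshape(-1,3);q=P[(np.hypot(P[:,0]-t[0],P[:,1]-t[1])<.018)&(P[:,2]>.142)&(P[:,2]<t[2]-.035)]
    f=least_squares(lambda p:np.hypot(q[:,0]-p[0],q[:,1]-p[1])-.006,t[:2],loss="soft_l1",f_scale=.0015).x
    b=np.array([[h,1,1,1]for h in[0]]) 
    def px(X):
        Y=A.T@(np.array(X)-o);return Y[:2]/Y[2]*[c["fx"],c["fy"]]+[c["cx"],c["cy"]]
    print(n,len(q),"axis",np.round(f,4),"px of axis at lug top",np.round(px([*f,.128]),1), "dx10mm",np.round(px([f[0]+.01,f[1],.128])-px([*f,.128]),1),"dy10",np.round(px([f[0],f[1]+.01,.128])-px([*f,.128]),1))
    u,v=px([*f,.128]).astype(int);k=60 if n=="wrist" else 30
    im=c["frame"][max(v-k,0):v+k,u-k:u+k].copy();print("crop origin",u-k,v-k,"scale",400/(2*k))
    ims.append(cv2.resize(im,(400,400),interpolation=cv2.INTER_CUBIC))
cv2.imwrite(sys.argv[1],np.hstack(ims)[:,:,::-1])
E
python3 m.py pics/g.png
```

```text
[0.57756234 0.05219828 0.24432497] [ 0.47282458 -0.47599148 -0.9689625 ]
wrist 392 axis [0.5759 0.0521] px of axis at lug top [281.2 214.3] dx10mm [11.1  5. ] dy10 [  5.2 -10.8]
crop origin 221 154 scale 3.3333333333333335
scene 88 axis [0.5795 0.0513] px of axis at lug top [278.6 207.9] dx10mm [2.8 1.6] dy10 [ 2.5 -1.8]
crop origin 248 177 scale 6.666666666666667
```

View pics/g.png

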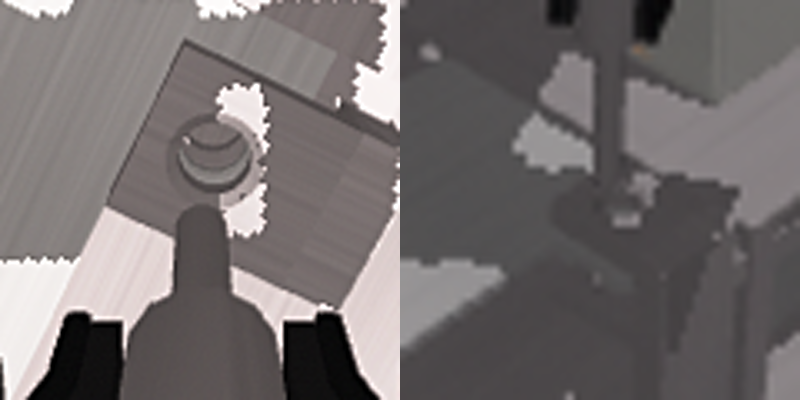

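The wrist crop (left) shows the hole's chamfer ring at (212,158) and the shank tip at (203,212) just short of it; the scene crop (right) shows the shank just left of the hole at (628,208). The combined estimates give about (−1, +9.5) mm.

>>> drive_tool(
  rows=[
    [10,-1,9.5,0,0,0,0],
    [10,0,0,-6,0,0,0],
    [10,0,0,-5,0,0,0],
    [10,0,0,0,0,0,0],
    [10,0,0,0,0,0,0],
  ],
)

```text
time_s: 12.45
tcp_pos: [0.5764, 0.0622, 0.233]
ee_rot: [[-0.421, 0.907, -0.001], [0.907, 0.421, -0.001], [0.0, -0.001, -1.0]]
wrist_force: [-0.3, 0.4, -1.0]
gripper_width: 0.286
gripper_force: 30.0
```

```bash
python3 m.py pics/i.png
```

```text
[0.57641689 0.06216038 0.23298079] [-0.34206925  0.36292266 -0.95562224]
wrist 366 axis [0.5747 0.0621] px of axis at lug top [281.2 218.5] dx10mm [11.6  5.1] dy10 [  5.5 -11.2]
crop origin 221 158 scale 3.3333333333333335
scene 77 axis [0.5781 0.061 ] px of axis at lug top [280.6 206. ] dx10mm [2.8 1.6] dy10 [ 2.4 -1.8]
crop origin 250 175 scale 6.666666666666667
```

View pics/i.png

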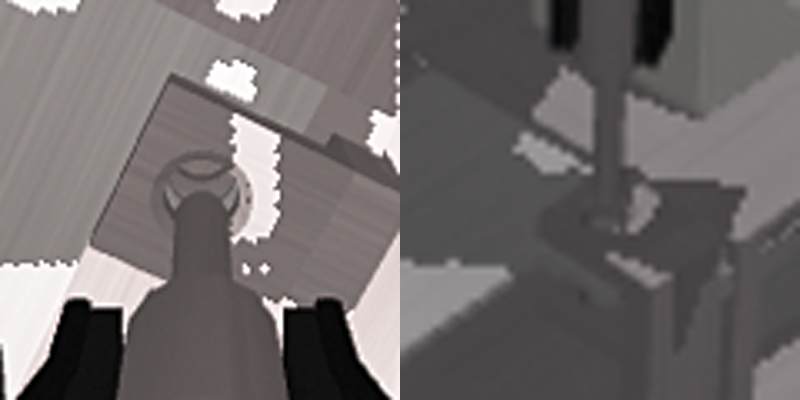

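The shank is now over the hole in both views: ring centre at (203,195) against a shank axis of about (201,202) in the wrist crop. I'll lower it and watch the force.

>>> drive_tool(
  rows=[
    [10,0,0.5,-4,0,0,0],
    [10,0,0,-4,0,0,0],
    [10,0,0,-4,0,0,0],
    [10,0,0,-4,0,0,0],
    [10,0,0,0,0,0,0],
  ],
)

```text
time_s: 12.97
tcp_pos: [0.5761, 0.0626, 0.2162]
ee_rot: [[-0.421, 0.907, -0.002], [0.907, 0.421, -0.001], [0.001, -0.002, -1.0]]
wrist_force: [0.2, 0.9, -1.6]
gripper_width: 0.291
gripper_force: 30.0
```

>>> drive_tool(
  rows=[
    [10,0,0,-5,0,0,0],
    [10,0,0,-5,0,0,0],
    [10,0,0,-5,0,0,0],
    [10,0,0,-4,0,0,0],
    [10,0,0,0,0,0,0],
  ],
)

```text
time_s: 13.38
tcp_pos: [0.5761, 0.0626, 0.1972]
ee_rot: [[-0.421, 0.907, -0.002], [0.907, 0.421, -0.001], [0.0, -0.002, -1.0]]
wrist_force: [-0.5, 0.1, -1.1]
gripper_width: 0.291
gripper_force: 30.0
```

Through the gate with no resistance. On to the lower lug.

>>> drive_tool(
  rows=[
    [10,0,0,-5,0,0,0],
    [10,0,0,-5,0,0,0],
    [10,0,0,-5,0,0,0],
    [10,0,0,-5,0,0,0],
    [10,0,0,0,0,0,0],
  ],
)

```text
time_s: 13.8
tcp_pos: [0.576, 0.0625, 0.1771]
ee_rot: [[-0.421, 0.907, -0.002], [0.907, 0.421, -0.001], [0.001, -0.003, -1.0]]
wrist_force: [0.8, -0.3, -1.6]
gripper_width: 0.29
gripper_force: 30.0
```

>>> drive_tool(
  rows=[
    [10,0,0,-5,0,0,0],
    [10,0,0,-5,0,0,0],
    [10,0,0,-5,0,0,0],
    [10,0,0,-4,0,0,0],
    [10,0,0,0,0,0,0],
  ],
)

```text
time_s: 14.22
tcp_pos: [0.5761, 0.0626, 0.1583]
ee_rot: [[-0.421, 0.907, -0.002], [0.907, 0.421, -0.001], [0.0, -0.002, -1.0]]
wrist_force: [0.1, 0.1, -1.7]
gripper_width: 0.286
gripper_force: 30.0
```

>>> drive_tool(
  rows=[
    [10,0,0,-2,0,0,0],
    [10,0,0,-1,0,0,0],
    [10,0,0,0,0,0,0],
  ],
)

```text
time_s: 14.47
tcp_pos: [0.5767, 0.0627, 0.1565]
ee_rot: [[-0.421, 0.907, -0.0], [0.907, 0.421, -0.0], [0.0, -0.0, -1.0]]
wrist_force: [-0.2, 0.5, -0.8]
gripper_width: 0.288
gripper_force: 30.0
```

>>> drive_tool(
  rows=[
    [10,0,0,-1,0,0,0],
    [10,0,0,-0.5,0,0,0],
    [10,0,0,0,0,0,0],
  ],
)

```text
time_s: 14.72
tcp_pos: [0.5767, 0.0627, 0.1551]
ee_rot: [[-0.421, 0.907, -0.0], [0.907, 0.421, 0.0], [0.0, 0.0, -1.0]]
wrist_force: [-0.9, 1.3, -0.7]
gripper_width: 0.286
gripper_force: 30.0
```

>>> drive_tool(
  rows=[
    [60,0,0,0,0,0,0],
    [60,0,0,0,0,0,0],
    [60,0,0,0,0,0,0],
    [60,0,0,0,0,0,0],
    [60,0,0,0,0,0,0],
  ],
)

```text
time_s: 15.13
tcp_pos: [0.5769, 0.0627, 0.1553]
ee_rot: [[-0.421, 0.907, 0.0], [0.907, 0.421, 0.0], [-0.0, 0.0, -1.0]]
wrist_force: [-0.5, 0.3, -0.3]
gripper_width: 0.556
gripper_force: 0.0
```

>>> drive_tool(
  rows=[
    [60,0,0,10,0,0,0],
    [60,0,0,25,0,0,0],
    [60,0,0,35,0,0,0],
    [60,0,0,40,0,0,0],
    [60,0,0,20,0,0,0],
  ],
)

```text
time_s: 15.55
tcp_pos: [0.5784, 0.0627, 0.2913]
ee_rot: [[-0.422, 0.907, 0.008], [0.907, 0.422, 0.001], [-0.003, 0.008, -1.0]]
wrist_force: [0.9, -0.1, 1.6]
gripper_width: 0.602
gripper_force: 0.0
```

>>> drive_tool(
  rows=[
    [60,0,-35,10,0,0,0],
    [60,0,-35,10,0,0,0],
    [60,0,-35,0,0,0,0],
    [60,0,-35,0,0,0,0],
    [60,0,0,0,0,0,0],
  ],
)

```text
time_s: 15.97
tcp_pos: [0.5763, -0.0819, 0.3063]
ee_rot: [[-0.416, 0.909, 0.001], [0.909, 0.416, -0.001], [-0.001, 0.0, -1.0]]
wrist_force: [0.1, 1.9, -0.3]
gripper_width: 0.598
gripper_force: 0.0
```

```bash
python3 - <<'E'
from h import *
s=sense();c=capture("scene");a=c["frame"];W=cloud(c);P=W.reshape(-1,3)
w=capture("wrist");V=cloud(w,s).reshape(-1,3)
for n,P in(("scene",P),("wrist",V)):
    Q=P[(np.hypot(P[:,0]-.576,P[:,1]-.0626)<.022)&(P[:,2]>.136)&(P[:,2]<.25)]
    if len(Q):print(n,len(Q),Q.min(0),Q.max(0))
    F=P[(abs(P[:,0]-.5)<.05)&(abs(P[:,1]+.05)<.08)&(P[:,2]>.15)&(P[:,2]<.168)]
    if len(F):print("flange",cv2.minAreaRect((F[:,:2]*1000).astype(np.float32)))
b=cv2.resize(a[90:260,210:360],(500,567),interpolation=2)
cv2.imwrite("pics/j.png",b[:,:,::-1])
E
```

```text
scene 135 [0.56709254 0.04660272 0.13602467] [0.59316165 0.07186785 0.17464869]
flange ((500.66510009765625, -77.89386749267578), (15.52470588684082, 88.45764923095703), 88.80452728271484)
wrist 1281 [0.56209784 0.04775302 0.13631589] [0.58790387 0.07350226 0.17658806]
flange ((496.1407470703125, -77.19649505615234), (14.44727611541748, 89.65515899658203), 88.8311996459961)
```

View pics/j.png

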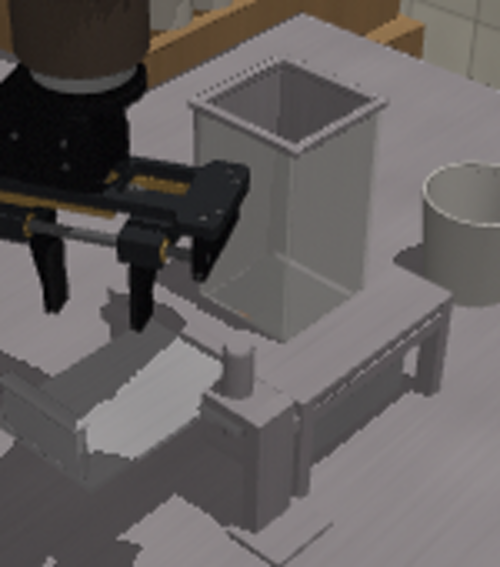

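The picture shows the pin head seated on the bracket at (238,370) with its top at 174 mm, the gate fully out, the chute empty and the gripper clear.

```bash
python3 -c "
from station import *
print(finish_job())"
```

```text
the job is handed in; nothing more can be done
None
```

I handed the job in: the gate is at its end stop, the pin stands through the bracket with its head seated and released, and the chute is empty. I did not see the oranges in the pan directly, and `finish_job()` returned no verdict.

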